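Open the transport canister: rock out its tapered stopper and park it in the tray

TASK

Open the metal canister: rock its tapered wooden stopper from side to side while easing it up until it comes free, without lifting the canister out of its cradle, and stand the stopper upright in the shallow metal tray. A small parcel has been left in that tray: lay it flat on the middle of the top of the lowest carton. Leave the other things where they are.

Things in the scene. Friction and masses are not known exactly. Their poses are not given: they have to be found in the camera images.
- stopper: Wooden tapered stopper, 105 mm high, 0.12 kg (varies), upright in the canister's mouth, axes parallel to the canister's. Origin: centre of its flat foot (48 x 29 mm), which rests on the canister's inner floor, 49 mm below the mouth. The wedge, 50 mm along x, widens along y from 29 mm at the foot to 43 mm at 50 mm height, then a collar 64 x 44 mm up to 62 mm, then the head.
- stopper_head (a point): Grip point in the stopper's block-shaped head, 85 mm above the foot; the head is 60 mm along x and 40 mm along y and reaches from 62 to 105 mm above the foot. Grip it across y here: the fingertips then stay clear of the canister's rim.
- lips (a point): Point on the canister's axis midway between two rubber lips inside the mouth, 13 mm below its top. Sprung, one on each y side, they press on the wedge with 10 N each and hold it by friction (about 20 to 30 N against a straight pull) until it has risen 18 mm. Leaning it 8 degrees to one y side and the other about this point makes them slip; in each swing it can be eased up 2 to 3 mm.
- mouth (a point): Centre of the top of the canister's mouth, 137 mm above the table; z up, x and y as the canister's. The canister is a rectangular metal can 100 mm (x) by 90 mm (y) by 125 mm high with a dark rim; the mouth is 68 mm along x and 54 mm along y.
- canister (a joint): How far the canister has risen in its cradle (m): 0 = fully home, up to 0.05. It weighs 0.9 kg, is guided upright by the cradle and held down only by its weight (about 9 N), so a straight pull on the seated stopper lifts the canister too; it sinks back when let go.
- cradle: Fixed plywood cradle round the foot of the canister, 124 (x) x 114 (y) x 44 mm high; origin under its centre, on the table. Its yaw is the canister's.
- tray: Fixed shallow metal tray, 150 (x) x 140 (y) mm, 14 mm high, walls and floor 4 mm thick; origin: centre of its underside on the table. The small parcel starts in it.
- parcel_small: Small brown parcel 55 (x) x 76 (y) x 30 mm high, 0.22 kg (varies); origin: centre of its underside. It starts lying in the tray.
- carton_low_flat: The lowest carton, loose, 135 (x) x 156 (y) x 67 mm high, 0.35 kg; origin: centre of its underside on the table.
- stamp: Self-inking stamp, bystander, 40 x 71 x 78 mm high, standing beside the cradle; origin under its centre.
- parcel_flat: Flat brown parcel, bystander, 90 (x) x 122 (y) x 32 mm; origin under its centre.
- parcel_mid: Brown parcel, bystander, 75 (x) x 112 (y) x 47 mm; origin under its centre.
Mind the look-alikes: they are no part of the job. What is shaped like the parcel_small but blue or yellow is not meant.

How it is judged:
By the outcome, as a careful person would: the job done as asked, in the order asked, and still so for the second after the job is handed in, with the robot touching nothing.
It also fails if it takes over 72 s, if anything falls off the work surface, if the arm or the gripper's body presses on something with over 40 N, if the wrist force passes 120 N, or if a joint passes its speed limit or range.

ROBOT

A 6-joint arm with a two-finger parallel gripper is mounted at the origin on the work surface; the furniture and walls round the work are solid. World frame = base frame: x ahead of the robot, y to its left, z up, the work surface at z = 0. Lengths are in m, angles in rad, forces in N, time in s.
With the tool pointing down it reaches from about 0.375 to 0.9 m from the base axis. Payload 3.1 kg.
Tool frame: the origin (TCP) lies on the centre line of the jaws, within the pads' length; the fingertips stand 25 mm ahead of it and the grasp point (between the pads) lies 6 mm ahead of it (manip.tip_extent is the distance from the TCP to the fingertips, in m); z points along the fingers, y is the line along which they close (so a half turn about z gives the same grasp; the last joint's range is limited). The gripper opens to 85 mm and grips with 20 to 120 N. Pads are 22 mm wide; open, the fingers measure 114 mm over their backs; the gripper's body (76 mm by 85 mm) begins 54 mm behind the grasp point. The pads swing forward as they close: fully open they stand 13 mm farther back than shut.
Start: joints at [1.075, 0.527, 1.433, -0, 1.181, -0.178], TCP at [0.195, 0.594, 0.256] pointing down, gripper open.
Joint ranges: [-3.08, 3.08], [-0.75, 2.2], [0.22, 2.44], [-1.43, 4.57], [0, 2.65], [-2.85, 2.85]. Speed limits (rad/s): [2.79, 2.79, 3.14, 3.14, 3.14, 3.14].

INTERFACE

Orientations are given as a unit quaternion [x, y, z, w].
In Python, from station import readout, imaging, order, manip gives the robot as it stands.
- The arm moves only by the tool move_arm, never from a script. Its argument "rows" is a list of rows, each a list of 7 numbers: the turn, a rotation vector about the tool's x, y, z in degrees, then the shift along the tool's x, y, z in mm, then the closure, from 0 (fully open) to 1 (shut). A call has 1 to 12 rows; each row is the pose to reach, as a shift and turn from the pose commanded when the call began, along the tool's axes at that moment; what a row does not reach only later rows make up. A row lasts 1/12 s, in which the tool goes at most 41.7 mm and 7.16 degrees, less where a joint would pass 70% of its speed; a pose out of reach is approached as far as the arm can. A call with a gripper value outside its range is refused whole. The fingers move at their own pace and stop on an object; "squeeze" is the grip in N (left out, the last holds). Time passes only in rows, so rows that repeat a pose let the fingers close. It gives the time, the measured TCP pose, the force, the opening and the grip force at its end, in the units of the state.
- readout.sense(): the state, without advancing time (a new reading comes with each control period).
- imaging.snapshot(name): name is "scene" or "top"; returns a dict with "img" (400x640x3 uint8, red, green, blue), "z_map" (400x640 float32, m along the optical axis (not along the pixel's ray), 0 where there is no reading), "fovy" (degrees; the focal length in pixels is half the picture's height over the tangent of half this angle, whatever the lens; pixels are square), "cx", "cy" (the principal point, pixels), "rvec" (rotation vector, rad) and "tvec" (3), from world to camera coordinates, as OpenCV has them. Camera axes: x right, y down, z forward; pixel columns grow to the right and rows downward; lengths in m; the calibration is good to about 2 mm. A picture is of the moment at which its call begins.
- order.sign_off(): hands the job in; it is judged then, once.
The state is a dict: "t": time; "q": joint angles; "qd": joint speeds; "tau": joint torques, N m; "tcp_pos": TCP position; "tool_rot": TCP orientation; "force": force on the tool from outside, world axes, zero at the start; "ft_torque": the same for the moment, N m; "finger_gap": opening from 0.0 (shut) to 1.0 (fully open); "gripper_force": force on a finger pad.
Only numpy, scipy, OpenCV 4.12 (cv2) and the standard library are available. Lean on these libraries where they do the work, as an engineer would, in place of code of your own. Each camera call takes 0.05 s, during which the arm holds its last target. There are 200 camera calls.

## Working session

There is one attempt and no reset: what is moved stays moved. The work goes in short steps, Python scripts to look and compute and a tool call to move; the robot and the scene stay as the last step left them, time stands still between calls to the robot, and variables do not carry over. Pictures are saved under pics/ and viewed, at most 10 in all, crops included, and the job is handed in when it is done.

Besides the shell and the picture viewer there is one more tool, called after "Emit:" as name(argument=value, ...), one argument or row to a line, values as JSON. move_arm: Moves the arm, as the interface text tells. Its arguments: {"type":"object","properties":{"rows":{"type":"array"},"squeeze":{"type":"number"}},"required":["rows"]}

```bash
ls; mkdir -p pics; cat > h.py <<'E'
import numpy as np, cv2
from station import readout, imaging, order, manip
from scipy.spatial.transform import Rotation as R
def snap(n):
    s=imaging.snapshot(n); f=200/np.tan(np.radians(s["fovy"])/2)
    Rm=R.from_rotvec(np.ravel(s["rvec"])).as_matrix(); t=np.ravel(s["tvec"])
    z=s["z_map"]; v,u=np.mgrid[0:400,0:640]
    c=np.stack([(u-s["cx"])/f*z,(v-s["cy"])/f*z,z],-1)
    s["W"]=(c-t)@Rm; s["f"]=f; s["R"]=Rm; s["t"]=t; s["C"]=-Rm.T@t
    return s
def ray(s,u,v,h):
    d=s["R"].T@np.array([(u-s["cx"])/s["f"],(v-s["cy"])/s["f"],1]); return s["C"]+d*(h-s["C"][2])/d[2]
def proj(s,p):
    c=s["R"]@np.array(p)+s["t"]; return c[:2]/c[2]*s["f"]+[s["cx"],s["cy"]]
def save(s,name): cv2.imwrite("pics/"+name,s["img"][:,:,::-1])
E
python3 - <<'E'
from h import *
for n in("scene","top"):
    s=snap(n); save(s,n+"0.png"); print(n,s["C"],s["R"].round(2).tolist(),s["f"],np.isfinite(s["z_map"]).all(),(s["z_map"]>0).mean()); np.savez(""+n+"0.npz",**s)
print(readout.sense(), manip.tip_extent)
E
```

```text
pics
scene [ 0.06059497 -0.80476718  0.80941736] [[0.88, -0.47, 0.0], [-0.27, -0.51, -0.81], [0.39, 0.72, -0.58]] 427.3639123016054 True 0.96933203125
top [0.38572301 0.04651097 1.38507004] [[0.02, -1.0, -0.0], [-0.99, -0.02, -0.1], [0.1, 0.0, -0.99]] 459.42330985576336 True 0.996203125
{'t': 0.1, 'q': array([ 1.07549421e+00,  5.28381891e-01,  1.43377459e+00, -1.81451437e-05,
        1.18140042e+00, -1.78501586e-01]), 'qd': array([ 0.0030512 , -0.00118587, -0.0030633 ,  0.00087407,  0.00099238,
        0.0001422 ]), 'tau': array([-1.25727606e-04, -4.43304312e+01, -1.78585517e+01, -2.65087947e-04,
        3.89688037e-03,  1.71320204e-05]), 'tcp_pos': array([0.19439453, 0.59337287, 0.25542595]), 'tool_rot': array([ 1.57735216e-01,  9.87480955e-01, -9.29683517e-04, -3.16736422e-04]), 'force': array([ 0.46011735,  1.19027191, -0.77197879]), 'ft_torque': array([ 0.00671554,  0.06877794, -0.02200298]), 'gripper_force': 0.0, 'finger_gap': 1.0009777763689653} 0.025
```

View pics/scene0.png

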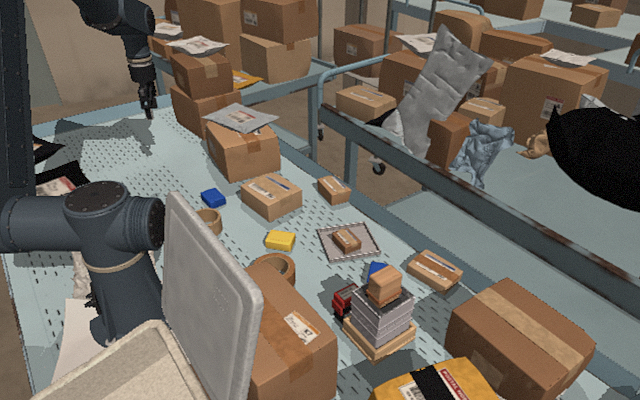

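View pics/top0.png

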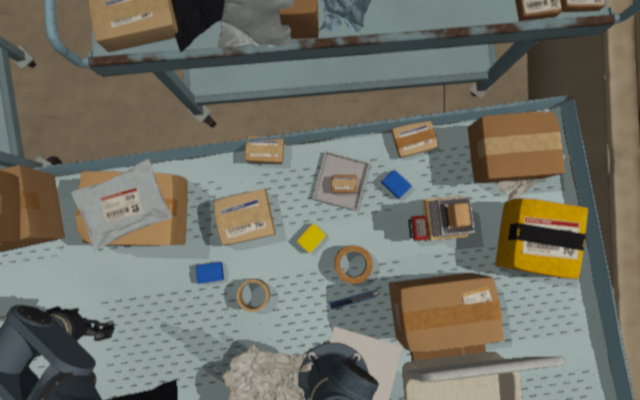

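The scene view shows the stopper head at about (384,284) on the canister at (380,325), the red stamp at (345,300), the tray at (348,242) with the small parcel at (347,239), and the lowest carton at (271,196). In the top view these are the head (459,215), cradle (448,218), stamp (420,229), tray (341,181), parcel (344,184) and carton (244,217).

```bash
python3 - <<'E'
from h import *
S={n:dict(np.load(n+"0.npz")) for n in("scene","top")}
def reg(n,box,zlo,zhi,lab):
    u0,u1,v0,v1=box; s=S[n]; W=s["W"]; m=np.zeros(W.shape[:2],np.uint8)
    m[v0:v1,u0:u1]=((W[...,2]>zlo)&(W[...,2]<zhi))[v0:v1,u0:u1]
    k,l,st,_=cv2.connectedComponentsWithStats(m)
    if k<2: print(lab,n,"none");return
    i=1+np.argmax(st[1:,4]); P=W[l==i]
    r=cv2.minAreaRect((P[:,:2]*1000).astype(np.float32))
    print(lab,n,len(P),"z",np.percentile(P[:,2],[5,50,95]).round(4),"rect c",np.round(r[0],1),"size",np.round(r[1],1),"ang",round(r[2],1))
for n,B in {"top":dict(head=(435,485,190,245),can=(415,485,190,245),par=(320,366,165,205),tray=(300,380,140,220),car=(200,285,180,255),stamp=(405,435,205,250)),
 "scene":dict(head=(360,410,255,310),can=(330,425,260,345),par=(325,370,222,260),tray=(305,400,210,275),car=(230,310,165,225),stamp=(325,360,275,325))}.items():
    reg(n,B["head"],.185,.2,"headtop")
    reg(n,B["head"],.13,.145,"rim"); reg(n,B["can"],.036,.052,"cradle")
    reg(n,B["par"],.025,.045,"parcel"); reg(n,B["tray"],.009,.02,"trayrim"); reg(n,B["tray"],-.01,.007,"trayfl")
    reg(n,B["car"],.055,.08,"carton"); reg(n,B["stamp"],.065,.09,"stamp")
s=S["top"]
print("Zprobe",{p:s["W"][p[1],p[0]].round(3).tolist() for p in[(459,215),(344,184),(244,217),(325,190),(300,200),(420,229),(350,310),(264,150),(445,310),(415,138)]})
s=S["scene"];print({p:s["W"][p[1],p[0]].round(3).tolist() for p in[(384,275),(347,236),(271,190),(300,250),(280,236)]})
E
```

```text
headtop top 355 z [0.1873 0.1925 0.1966] rect c [ 473.3 -318.3] size [59.9 40.9] ang 4.6
rim top 669 z [0.1324 0.137  0.1409] rect c [ 473.2 -318.8] size [99.9 91.9] ang 6.8
cradle top 361 z [0.0378 0.0434 0.0487] rect c [ 473.2 -317.3] size [122.2 111.2] ang 6.9
parcel top 464 z [0.0281 0.0328 0.0381] rect c [568.1 -17.4] size [54.6 74.9] ang 1.9
trayrim top 113 z [0.0097 0.0131 0.0183] rect c [589.5  29.3] size [ 60.  150.2] ang 75.5
trayfl top 3932 z [-0.0049 -0.0001  0.0046] rect c [583.9  -7. ] size [244.3 243.2] ang 1.3
carton top 2493 z [0.0619 0.0668 0.0716] rect c [460.1 273.8] size [135.4 156.9] ang 14.2
stamp top 315 z [0.0721 0.0777 0.0821] rect c [ 441.3 -235.4] size [62.4 40.6] ang 6.9
headtop scene 452 z [0.1867 0.192  0.194 ] rect c [ 473.  -320.5] size [61.1 40.2] ang 6.7
rim scene 598 z [0.1324 0.1366 0.1425] rect c [ 470.4 -327.6] size [ 74.2 103.6] ang 56.0
cradle scene 301 z [0.037  0.0429 0.0507] rect c [ 418.9 -318.4] size [20.4 96.5] ang 2.5
parcel scene 364 z [0.0273 0.0323 0.0353] rect c [567.8 -20.4] size [55.4 78.7] ang 1.5
trayrim scene 294 z [0.0095 0.01
[... 183 characters left out ...]
z [0.0594 0.0662 0.0692] rect c [458.4 270.9] size [135.6 160. ] ang 14.0
stamp scene 304 z [0.0681 0.0772 0.0797] rect c [ 440.2 -238.2] size [60.9 41.3] ang 6.6
Zprobe {(459, 215): [0.469, -0.312, 0.191], (344, 184): [0.565, -0.019, 0.031], (244, 217): [0.458, 0.268, 0.066], (325, 190): [0.549, 0.037, -0.001], (300, 200): [0.517, 0.112, 0.001], (420, 229): [0.435, -0.234, 0.082], (350, 310): [0.194, -0.045, -0.0], (264, 150): [0.659, 0.221, 0.046], (445, 310): [0.226, -0.274, 0.193], (415, 138): [0.709, -0.229, 0.031]}
{(384, 275): [0.467, -0.321, 0.195], (347, 236): [0.571, -0.017, 0.033], (271, 190): [0.452, 0.25, 0.069], (300, 250): [0.442, 0.025, 0.0], (280, 236): [0.404, 0.075, 0.03]}
```

```bash
python3 - <<'E'
import cv2,numpy as np
a=cv2.imread("pics/top0.png")[150:260,300:490]; b=cv2.imread("pics/scene0.png")[210:370,300:470]
a=cv2.resize(a,None,fx=3,fy=3,interpolation=2);b=cv2.resize(b,None,fx=2,fy=2,interpolation=2)
c=np.zeros((600,600,3),np.uint8);c[:330,:570]=a;c[330:600,:340]=b[50:320]
cv2.imwrite("pics/crop1.png",c)
E
```

```text
(no output)
```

View pics/crop1.png

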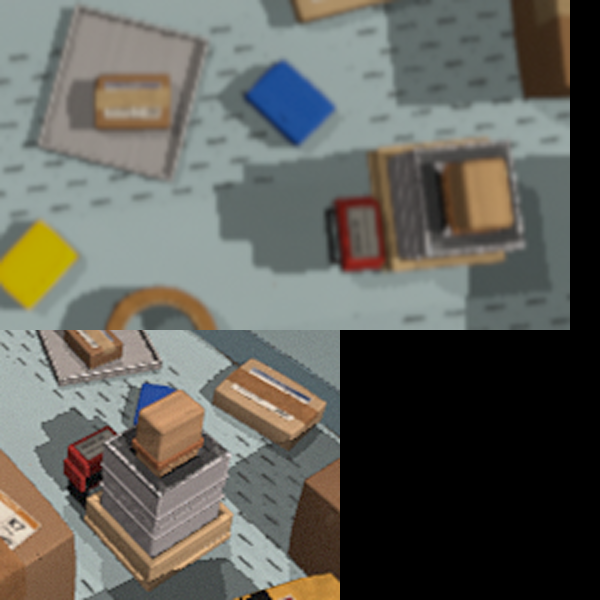

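The crop confirms it: the stopper sits in the rim, its long side along the canister's x. The parcel lies slightly off-centre in the tray, and the free strips are toward +x and +y (image up and left).

```bash
cat >> h.py <<'E'
def rel(pos,yaw,tilt=0):
    """grasp-down target: TCP pos(m), world yaw(deg) of tool y axis -> turn deg, shift mm from measured pose"""
    st=readout.sense(); R0=R.from_quat(st["tool_rot"])
    out=[]
    for k in(0,180):
        a=np.radians(yaw+k); y=np.array([np.cos(a),np.sin(a),0]); z=np.array([0,0,-1.]); x=np.cross(y,z)
        R1=R.from_matrix(np.stack([x,y,z],1)); rv=(R0.inv()*R1).as_rotvec(degrees=True)
        sh=R0.inv().apply(np.array(pos)-st["tcp_pos"])*1000
        out.append((np.linalg.norm(rv),rv,sh))
        print("opt",k,"turn",rv.round(1),"shift",sh.round(1))
E
python3 - <<'E'
from h import *
st=readout.sense(); M=R.from_quat(st["tool_rot"]).as_matrix(); print(M.round(3).tolist())
rel([.50,.10,.30],96.8); rel([.473,-.3195,.26],96.8)
for n in("top","scene"):
    s=dict(np.load(n+"0.npz")); img=s["img"]; hsv=cv2.cvtColor(img,cv2.COLOR_RGB2HSV); lab=cv2.cvtColor(img,cv2.COLOR_RGB2LAB).astype(int)
    b=dict(top=(300,380,140,220),scene=(305,395,210,275))[n]; u0,u1,v0,v1=b
    P=dict(top=[(325,190),(305,170)],scene=[(375,240),(310,225)])[n]
    print(n,[lab[p[1],p[0]].tolist() for p in P])
    m=np.zeros((400,640),np.uint8); m[v0:v1,u0:u1]=(lab[v0:v1,u0:u1,1]>126)*255
    m=cv2.morphologyEx(m,cv2.MORPH_OPEN,np.ones((3,3)))
    c=max(cv2.findContours(m,cv2.RETR_EXTERNAL,cv2.CHAIN_APPROX_NONE)[0],key=cv2.contourArea)[:,0]
    for h in(.014,):
        Q=np.array([ray(s,u,v,h)[:2] for u,v in cv2.convexHull(c)[:,0]])*1000
        print("tray",n,cv2.contourArea(c),cv2.minAreaRect(Q.astype(np.float32)))
    # tall things near path
W=dict(np.load("top0.npz"))["W"]
for x0,x1,y0,y1 in[(.3,.7,-.1,.3),(.3,.7,.3,.75),(.1,.35,-.45,-.1),(0,.15,-.6,-.1),(.2,.35,0,.5)]:
    k=(W[...,0]>x0)&(W[...,0]<x1)&(W[...,1]>y0)&(W[...,1]<y1); print((x0,x1,y0,y1),W[k][:,2].max().round(3))
E
```

```text
[[-0.95, 0.312, -0.001], [0.312, 0.95, -0.002], [0.0, -0.002, -1.0]]
opt 0 turn [ -0.1  -0.  -25. ] shift [-444.1 -373.7  -44. ]
opt 180 turn [-1.00e-01  1.00e-01  1.55e+02] shift [-444.1 -373.7  -44. ]
opt 0 turn [ -0.1  -0.  -25. ] shift [-549.1 -780.7   -3.2]
opt 180 turn [-1.00e-01  1.00e-01  1.55e+02] shift [-549.1 -780.7   -3.2]
top [[105, 128, 132], [147, 123, 128]]
tray top 2194.5 ((577.279541015625, -8.915786743164062), (140.46778869628906, 150.39486694335938), 76.79000091552734)
scene [[190, 128, 132], [145, 125, 128]]
tray scene 1796.0 ((574.5592651367188, -15.462806701660156), (155.1707763671875, 155.60704040527344), 75.7036361694336)
(0.3, 0.7, -0.1, 0.3) 1.385
(0.3, 0.7, 0.3, 0.75) 0.192
(0.1, 0.35, -0.45, -0.1) 0.431
(0, 0.15, -0.6, -0.1) 0.431
(0.2, 0.35, 0, 0.5) 0.607
```

Emit:
move_arm(
  rows=[
    [0,0,80,-444,-374,-44,0],
    [0,0,80,-444,-374,-44,0],
    [0,0,80,-444,-374,-44,0],
    [0,0,80,-444,-374,-44,0],
    [0,0,80,-444,-374,-44,0],
    [0,0,80,-444,-374,-44,0],
    [0,0,80,-444,-374,-44,0],
    [0,0,80,-444,-374,-44,0],
    [0,0,80,-444,-374,-44,0],
    [0,0,80,-444,-374,-44,0],
    [0,0,80,-444,-374,-44,0],
    [0,0,80,-444,-374,-44,0],
  ],
)

```text
t: 1.1
tcp_pos: [0.4573, 0.1679, 0.2941]
tool_rot: [0.757, 0.653, -0.0, -0.0]
force: [-0.1, 0.4, 0.4]
finger_gap: 0.998
gripper_force: 0.0
```

```bash
python3 - <<'E'
from h import *
print(readout.sense()["q"].round(2)); rel([.473,-.3195,.26],-83.2)
E
```

```text
[0.12 0.29 1.72 0.   1.13 0.27]
opt 0 turn [-0.   0.  74.8] shift [-479.9   86.9   34. ]
opt 180 turn [  -0.    -0.  -105.2] shift [-479.9   86.9   34. ]
```

Emit:
move_arm(
  rows=[
    [0,0,75,-480,87,34,0],
    [0,0,75,-480,87,34,0],
    [0,0,75,-480,87,34,0],
    [0,0,75,-480,87,34,0],
    [0,0,75,-480,87,34,0],
    [0,0,75,-480,87,34,0],
    [0,0,75,-480,87,34,0],
    [0,0,75,-480,87,34,0],
    [0,0,75,-480,87,34,0],
    [0,0,75,-480,87,34,0],
    [0,0,75,-480,87,34,0],
    [0,0,75,-480,87,34,0],
  ],
)

```text
t: 2.1
tcp_pos: [0.4746, -0.3212, 0.2595]
tool_rot: [0.998, 0.058, 0.0, 0.0]
force: [0.8, -1.0, 0.2]
finger_gap: 1.004
gripper_force: 0.0
```

```bash
python3 - <<'E'
from h import *
print(readout.sense()["q"].round(2)); rel([.473,-.3195,.179],-83.2)
E
```

```text
[-0.79  0.45  1.56 -0.    1.13  0.67]
opt 0 turn [ 0.1  0.  -0.2] shift [-1.4 -2.  80.5]
opt 180 turn [ 0.000e+00 -1.000e-01  1.798e+02] shift [-1.4 -2.  80.5]
```

Emit:
move_arm(
  rows=[
    [0,0,0,-1.4,-1.5,20,0],
    [0,0,0,-1.4,-1.5,40,0],
    [0,0,0,-1.4,-1.5,60,0],
    [0,0,0,-1.4,-1.5,80.5,0],
    [0,0,0,-1.4,-1.5,80.5,0],
  ],
  squeeze=60,
)

```text
t: 2.52
tcp_pos: [0.4711, -0.3144, 0.1755]
tool_rot: [0.998, 0.059, -0.003, -0.003]
force: [-0.3, 0.9, -0.5]
finger_gap: 1.001
gripper_force: 0.0
```

```bash
python3 - <<'E'
from h import *
rel([.473,-.3195,.179],-83.2); s=snap("scene"); save(s,"s1.png"); cv2.imwrite("pics/s1c.png",cv2.resize(s["img"][200:370,290:480,::-1],None,fx=3,fy=3))
E
```

```text
opt 0 turn [-0.4  0.3  0. ] shift [ 1.3  5.3 -3.6]
opt 180 turn [  -0.5   -0.7 -180. ] shift [ 1.3  5.3 -3.6]
```

View pics/s1c.png

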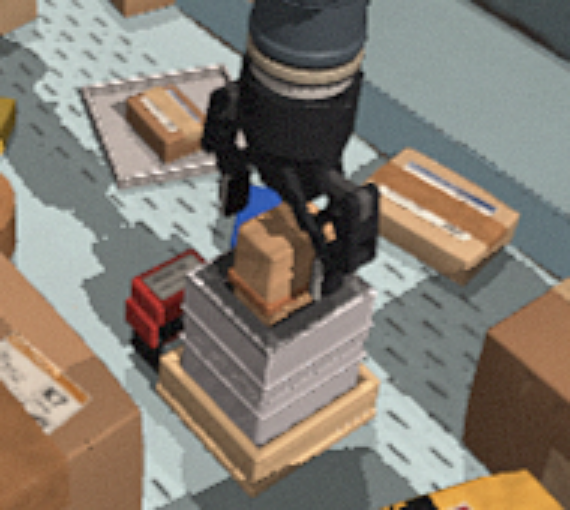

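The fingers straddle the stopper head, at about crop (270,250). The measured pose lags the command, so I'll let it settle for two rows and read again.

Emit:
move_arm(
  rows=[
    [0,0,0,0,0,0,0],
    [0,0,0,0,0,0,0],
  ],
)

```text
t: 2.73
tcp_pos: [0.4741, -0.3168, 0.1808]
tool_rot: [0.998, 0.06, 0.001, 0.001]
force: [0.1, -0.8, 0.4]
finger_gap: 1.0
gripper_force: 0.0
```

```bash
python3 - <<'E'
from h import *
rel([.473,-.3195,.179],-83.2)
E
```

```text
opt 0 turn [ 0.1 -0.1  0.1] shift [-1.5  2.5  1.8]
opt 180 turn [ 1.000e-01  2.000e-01 -1.799e+02] shift [-1.5  2.5  1.8]
```

Emit:
move_arm(
  rows=[
    [0,0,0,0,0,0,0],
    [0,0,0,0,0,0,0],
    [0,0,0,0,0,0,0],
    [0,0,0,0,0,0,0],
  ],
)

```text
t: 3.07
tcp_pos: [0.4737, -0.3164, 0.1803]
tool_rot: [0.998, 0.06, 0.0, 0.0]
force: [0.8, 0.5, 0.2]
finger_gap: 0.999
gripper_force: 0.0
```

```bash
python3 - <<'E'
from h import *
rel([.473,-.3195,.179],-83.2)
E
```

```text
opt 0 turn [ 0.1 -0.   0.1] shift [-1.   3.   1.3]
opt 180 turn [ 1.000e-01  1.000e-01 -1.799e+02] shift [-1.   3.   1.3]
```

Emit:
move_arm(
  rows=[
    [0,0,0,-1,3,1,0],
    [0,0,0,-1,3,1,0],
    [0,0,0,-1,3,1,0.4],
    [0,0,0,-1,3,1,0.8],
    [0,0,0,-1,3,1,0.8],
    [0,0,0,-1,3,1,0.8],
    [0,0,0,-1,3,1,0.8],
    [0,0,0,-1,3,1,0.8],
  ],
  squeeze=60,
)

```text
t: 3.73
tcp_pos: [0.4728, -0.3195, 0.1787]
tool_rot: [0.998, 0.06, 0.0, 0.0]
force: [-0.1, -0.3, 2.1]
finger_gap: 0.462
gripper_force: 62.0
```

```bash
python3 - <<'E'
from h import *
s=readout.sense(); print(s["ft_torque"],s["force"]);rel([.473,-.3195,.179],-83.2)
E
```

```text
[0.0279527  0.09150235 0.00149809] [-0.09953072 -0.27017335  2.10165258]
opt 0 turn [0.  0.  0.1] shift [ 0.2  0.  -0.3]
opt 180 turn [  -0.     0.  -179.9] shift [ 0.2  0.  -0.3]
```

Emit:
move_arm(
  rows=[
    [4,0,0,0,3.9,-0.3,0.8],
    [8,0,0,0,7.8,-0.5,0.8],
    [8,0,0,0,7.9,-1.4,0.8],
    [4,0,0,0,4.0,-2.1,0.8],
    [0,0,0,0,0,-2.8,0.8],
    [-4,0,0,0,-4.1,-3.3,0.8],
    [-8,0,0,0,-8.2,-3.3,0.8],
    [-8,0,0,0,-8.2,-3.4,0.8],
    [-8,0,0,0,-8.2,-3.5,0.8],
    [-4,0,0,0,-4.2,-4.4,0.8],
    [0,0,0,0,0,-5,0.8],
    [0,0,0,0,0,-5,0.8],
  ],
)

```text
t: 4.73
tcp_pos: [0.4732, -0.3209, 0.1841]
tool_rot: [0.998, 0.058, 0.0, -0.002]
force: [0.3, 5.0, 10.7]
finger_gap: 0.459
gripper_force: 65.1
```

```bash
cat > chk.py <<'E'
from h import *
s=readout.sense(); print(s["ft_torque"].round(2),s["force"].round(2))
s=snap("scene"); W=s["W"]; sub=W[295:360,330:425]
# cradle-guided canister: rim top height seen in scene and top
for n,b in(("scene",(340,412,285,330)),("top",(425,482,190,245))):
    if n=="top": s=snap("top"); 
    W=s["W"][b[2]:b[3],b[0]:b[1]]; k=(W[...,2]>.12)&(W[...,2]<.165)&(W[...,0]<.455)&(abs(W[...,0]-.44)<.03)&(abs(W[...,1]+.32)<.05)
    print(n,k.sum(),np.percentile(W[k][:,2],[10,50,90]).round(4) if k.any() else 0)
E
python3 chk.py
```

```text
[0.83 0.05 0.24] [ 0.34  5.03 10.75]
scene 769 [0.1247 0.1359 0.1537]
top 77 [0.1266 0.1352 0.1396]
```

Emit:
move_arm(
  rows=[
    [0,0,0,0,0,0,0.8],
    [0,0,0,0,0,0,0.8],
    [0,0,0,0,0,0,0.8],
  ],
)

```text
t: 5.08
tcp_pos: [0.4731, -0.3194, 0.1842]
tool_rot: [0.998, 0.059, 0.001, 0.0]
force: [0.5, 0.2, 5.6]
finger_gap: 0.456
gripper_force: 64.5
```

```bash
python3 chk.py
```

```text
[0.28 0.17 0.08] [0.45 0.21 5.61]
scene 772 [0.1249 0.1359 0.1539]
top 70 [0.1259 0.1349 0.1392]
```

Emit:
move_arm(
  rows=[
    [4,0,0,0,4.3,-0.3,0.8],
    [8,0,0,0,8.5,-0.5,0.8],
    [8,0,0,0,8.7,-1.4,0.8],
    [4,0,0,0,4.4,-2.1,0.8],
    [0,0,0,0,0,-2.8,0.8],
    [-4,0,0,0,-4.5,-3.3,0.8],
    [-8,0,0,0,-9.0,-3.3,0.8],
    [-8,0,0,0,-9.0,-3.4,0.8],
    [-8,0,0,0,-9.0,-3.5,0.8],
    [-4,0,0,0,-4.6,-4.4,0.8],
    [0,0,0,0,0,-5,0.8],
    [0,0,0,0,0,-5,0.8],
  ],
)

```text
t: 6.18
tcp_pos: [0.4733, -0.3206, 0.1889]
tool_rot: [0.998, 0.058, 0.001, -0.002]
force: [0.9, 2.5, 8.6]
finger_gap: 0.46
gripper_force: 65.9
```

```bash
python3 chk.py
```

```text
[ 0.58 -0.12  0.15] [0.93 2.53 8.59]
scene 762 [0.1253 0.136  0.1553]
top 81 [0.1246 0.1361 0.1388]
```

Emit:
move_arm(
  rows=[
    [4,0,0,0,4.6,-0.3,0.8],
    [8,0,0,0,9.2,-0.5,0.8],
    [8,0,0,0,9.4,-1.4,0.8],
    [4,0,0,0,4.7,-2.1,0.8],
    [0,0,0,0,0,-2.8,0.8],
    [-4,0,0,0,-4.8,-3.3,0.8],
    [-8,0,0,0,-9.7,-3.3,0.8],
    [-8,0,0,0,-9.7,-3.4,0.8],
    [-8,0,0,0,-9.7,-3.5,0.8],
    [-4,0,0,0,-4.9,-4.4,0.8],
    [0,0,0,0,0,-5,0.8],
    [0,0,0,0,0,-5,0.8],
  ],
)

```text
t: 7.28
tcp_pos: [0.4733, -0.3202, 0.1936]
tool_rot: [0.998, 0.058, 0.001, -0.003]
force: [2.8, 2.8, 9.1]
finger_gap: 0.459
gripper_force: 66.0
```

```bash
python3 chk.py
```

```text
[ 0.36 -0.62  0.17] [2.79 2.76 9.07]
scene 762 [0.1249 0.1357 0.1562]
top 85 [0.1251 0.1352 0.1397]
```

Emit:
move_arm(
  rows=[
    [4,0,0,0,5.0,-0.3,0.8],
    [8,0,0,0,9.9,-0.5,0.8],
    [8,0,0,0,10.0,-1.4,0.8],
    [4,0,0,0,5.1,-2.1,0.8],
    [0,0,0,0,0,-2.8,0.8],
    [-4,0,0,0,-5.2,-3.3,0.8],
    [-8,0,0,0,-10.4,-3.3,0.8],
    [-8,0,0,0,-10.4,-3.4,0.8],
    [-8,0,0,0,-10.4,-3.5,0.8],
    [-4,0,0,0,-5.2,-4.4,0.8],
    [0,0,0,0,0,-5,0.8],
    [0,0,0,0,0,-5,0.8],
  ],
)

```text
t: 8.38
tcp_pos: [0.473, -0.3199, 0.1985]
tool_rot: [0.998, 0.058, 0.0, -0.002]
force: [2.3, 6.2, -0.3]
finger_gap: 0.465
gripper_force: 64.7
```

```bash
cat >> chk.py <<'E'
s=snap("scene"); save(s,"rock.png"); cv2.imwrite("pics/rockc.png",cv2.resize(s["img"][200:370,290:480,::-1],None,fx=3,fy=3))
E
python3 chk.py
```

```text
[ 0.6  -0.39  0.08] [ 2.33  6.16 -0.34]
scene 737 [0.1248 0.1358 0.1424]
top 87 [0.1251 0.1354 0.1407]
```

View pics/rockc.png

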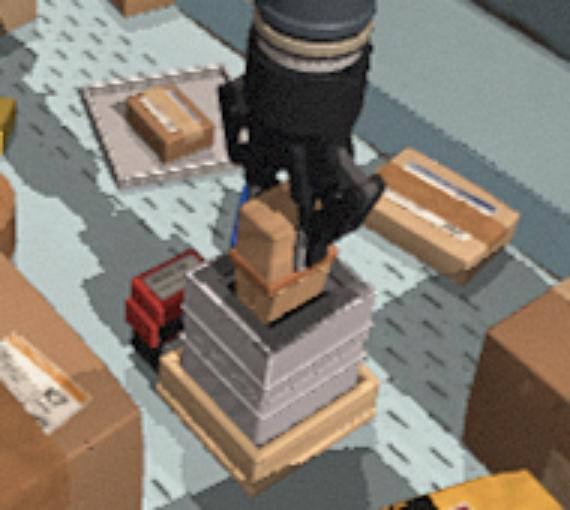

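The collar, at about crop (285,260), now stands clear of the rim. The stopper has risen about 20 mm and the canister is still home. Next is a slow straight lift.

Emit:
move_arm(
  rows=[
    [0,0,0,0,0,-2,0.8],
    [0,0,0,0,0,-4,0.8],
    [0,0,0,0,0,-7,0.8],
    [0,0,0,0,0,-10,0.8],
  ],
)

```text
t: 8.87
tcp_pos: [0.4723, -0.3182, 0.2086]
tool_rot: [0.998, 0.06, -0.001, -0.001]
force: [0.6, 0.3, -1.7]
finger_gap: 0.461
gripper_force: 64.7
```

```bash
python3 chk.py
```

```text
[-0.02  0.07 -0.01] [ 0.64  0.32 -1.74]
scene 749 [0.1252 0.1359 0.1449]
top 91 [0.126  0.1349 0.1394]
```

Emit:
move_arm(
  rows=[
    [0,0,0,0,0,-8,0.8],
    [0,0,0,0,0,-18,0.8],
    [0,0,0,0,0,-30,0.8],
    [0,0,0,0,0,-45,0.8],
    [0,0,0,0,0,-65,0.8],
    [0,0,0,0,0,-80,0.8],
    [0,0,0,0,0,-90,0.8],
    [0,0,0,0,0,-90,0.8],
    [0,0,0,0,0,-90,0.8],
  ],
)

```text
t: 9.77
tcp_pos: [0.4729, -0.3194, 0.2993]
tool_rot: [0.998, 0.06, 0.0, 0.0]
force: [0.6, 0.1, -1.5]
finger_gap: 0.459
gripper_force: 64.8
```

```bash
python3 - <<'E'
from h import *
s=snap("scene"); t=snap("top")
for n,x in(("scene",s),("top",t)):
    W=x["W"]; k=(abs(W[...,0]-.473)<.05)&(abs(W[...,1]+.319)<.05)
    z=W[k][:,2]; kk=(z>.12)&(z<.15); print(n,np.percentile(z[kk],[10,50,90]).round(4))
save(s,"lift.png")
W=s["W"]; k=(abs(W[...,0]-.473)<.06)&(abs(W[...,1]+.319)<.06)&(W[...,2]>.165)
z=W[k][:,2]; print("lowest stopper pts",np.percentile(z,[0.5,2,5]).round(4))
st=readout.sense(); print(st["tcp_pos"],st["force"])
rel([.6293,.0058,.30],1.7)
E
```

```text
scene [0.126  0.1357 0.1377]
top [0.1286 0.1362 0.1395]
lowest stopper pts [0.2154 0.229  0.2585]
[ 0.47227404 -0.31886481  0.29773184] [-0.39154562  0.32722709 -0.21947127]
opt 0 turn [ -0.1  -0.  -84.9] shift [ 194.6 -303.6   -2. ]
opt 180 turn [-0.   0.1 95.1] shift [ 194.6 -303.6   -2. ]
```

Emit:
move_arm(
  rows=[
    [0,0,-7,16,-25,-2,0.8],
    [0,0,-14,32,-50,-2,0.8],
    [0,0,-21,48,-75,-2,0.8],
    [0,0,-28,64,-100,-2,0.8],
    [0,0,-35,80,-126,-2,0.8],
    [0,0,-42,97,-151,-2,0.8],
    [0,0,-49,113,-176,-2,0.8],
    [0,0,-56,129,-202,-2,0.8],
    [0,0,-63,146,-227,-2,0.8],
    [0,0,-70,162,-252,-2,0.8],
    [0,0,-77,178,-278,-2,0.8],
    [0,0,-85,194.6,-303.6,-2,0.8],
  ],
)

```text
t: 10.87
tcp_pos: [0.6295, 0.0068, 0.2989]
tool_rot: [0.699, 0.715, -0.001, -0.001]
force: [0.2, -1.5, -2.1]
finger_gap: 0.463
gripper_force: 64.7
```

Emit:
move_arm(
  rows=[
    [0,0,0,0,0,10,0.8],
    [0,0,0,0,0,40,0.8],
    [0,0,0,0,0,70,0.8],
    [0,0,0,0,0,90,0.8],
    [0,0,0,0,0,90,0.8],
    [0,0,0,0,0,90,0.8],
    [0,0,0,0,0,90,0.8],
  ],
)

```text
t: 11.45
tcp_pos: [0.6304, 0.0049, 0.2111]
tool_rot: [0.701, 0.713, 0.0, 0.0]
force: [-0.5, -0.0, -0.7]
finger_gap: 0.457
gripper_force: 64.7
```

```bash
python3 - <<'E'
from h import *
rel([.6293,.0058,.1855],1.7)
a=snap("scene");b=snap("top"); c=np.zeros((600,800,3),np.uint8)
c[:330,:400]=cv2.resize(a["img"][190:300,280:413,::-1],(400,330));c[:330,400:800]=cv2.resize(b["img"][120:230,280:413,::-1],(400,330))
cv2.imwrite("pics/place.png",c[:330])
W=a["W"]; k=(abs(W[...,0]-.629)<.04)&(abs(W[...,1]-.006)<.04)&(W[...,2]>.065); print(np.percentile(W[k][:,2],[.5,2,5]))
E
```

```text
opt 0 turn [ 0.1  0.  -0.7] shift [ 0.9 -1.2 25.6]
opt 180 turn [ 0.000e+00 -1.000e-01  1.793e+02] shift [ 0.9 -1.2 25.6]
[0.12382153 0.13176253 0.14725755]
```

View pics/place.png

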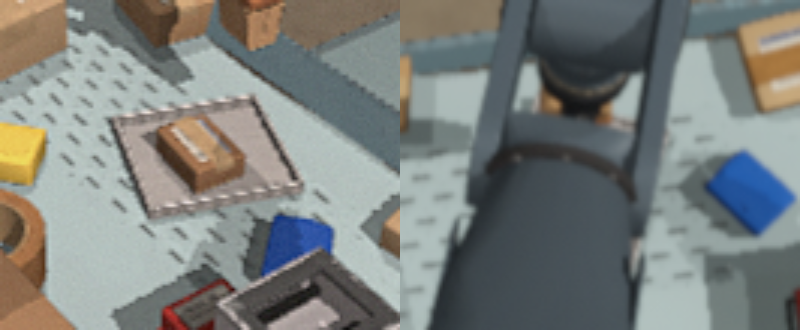

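The canister's mouth is open and it sits home. The tray is unobstructed, with its free corner away from the parcel. I'll lower the stopper and stop on contact force.

Emit:
move_arm(
  rows=[
    [0,0,0,1,-1,20,0.8],
    [0,0,0,1,-1,45,0.8],
    [0,0,0,1,-1,70,0.8],
    [0,0,0,1,-1,90,0.8],
    [0,0,0,1,-1,104,0.8],
    [0,0,0,1,-1,109,0.8],
    [0,0,0,1,-1,111,0.8],
    [0,0,0,1,-1,111,0.8],
    [0,0,0,1,-1,111,0.8],
    [0,0,0,1,-1,111,0.8],
  ],
)

```text
t: 12.38
tcp_pos: [0.6299, 0.0061, 0.1012]
tool_rot: [0.701, 0.713, 0.001, 0.001]
force: [0.5, 0.8, -0.3]
finger_gap: 0.456
gripper_force: 64.7
```

```bash
python3 - <<'E'
from h import *
rel([.6293,.0058,.095],1.7); st=readout.sense(); print(st["force"],st["ft_torque"])
a=snap("scene"); cv2.imwrite("pics/place2.png",cv2.resize(a["img"][180:290,290:410,::-1],None,fx=4,fy=4,interpolation=2))
E
```

```text
opt 0 turn [ 0.2  0.  -0.7] shift [-0.3 -0.6  6.2]
opt 180 turn [ 1.000e-01 -3.000e-01  1.793e+02] shift [-0.3 -0.6  6.2]
[ 0.5150019   0.77490564 -0.26755635] [ 0.00373701 -0.0260817   0.01951628]
```

View pics/place2.png

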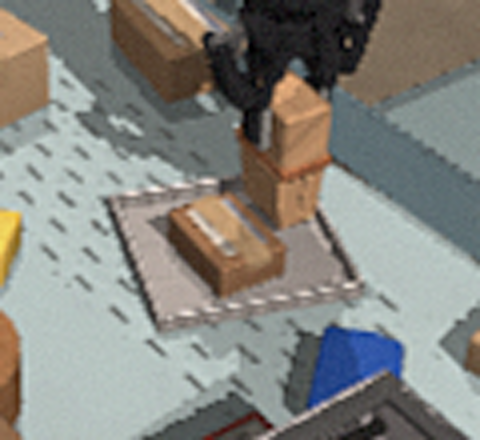

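The foot hovers over the tray, front corner at (280,225), close to the right-hand wall at about (325,212). I'll shift 4 mm toward -x and set it down.

Emit:
move_arm(
  rows=[
    [0,0,0,0,-4,0,0.8],
    [0,0,0,0,-4,2,0.8],
    [0,0,0,0,-4,4,0.8],
    [0,0,0,0,-4,5,0.8],
    [0,0,0,0,-4,5,0.8],
    [0,0,0,0,-4,5,0.8],
  ],
)

```text
t: 12.93
tcp_pos: [0.6247, 0.0062, 0.0948]
tool_rot: [0.701, 0.713, -0.0, -0.0]
force: [-1.4, 0.2, 2.0]
finger_gap: 0.46
gripper_force: 64.7
```

Emit:
move_arm(
  rows=[
    [0,0,0,0,0,1,0.8],
    [0,0,0,0,0,1,0.8],
    [0,0,0,0,0,1,0.8],
  ],
)

```text
t: 13.18
tcp_pos: [0.6247, 0.0062, 0.0947]
tool_rot: [0.701, 0.713, -0.0, -0.0]
force: [-2.5, 0.6, 6.9]
finger_gap: 0.457
gripper_force: 65.8
```

Contact. Release slowly and retreat upward.

Emit:
move_arm(
  rows=[
    [0,0,0,0,0,-1,0.45],
    [0,0,0,0,0,-1,0.3],
    [0,0,0,0,0,-1,0.1],
    [0,0,0,0,0,-1,0],
    [0,0,0,0,0,-1,0],
    [0,0,0,0,0,-20,0],
    [0,0,0,0,0,-55,0],
    [0,0,0,0,0,-90,0],
    [0,0,0,0,0,-120,0],
    [0,0,0,0,0,-120,0],
  ],
)

```text
t: 14.02
tcp_pos: [0.6289, 0.0057, 0.2205]
tool_rot: [0.701, 0.713, 0.004, 0.006]
force: [1.5, 0.3, 1.2]
finger_gap: 0.998
gripper_force: 0.0
```

```bash
python3 - <<'E'
from h import *
a=snap("scene"); b=snap("top"); cv2.imwrite("pics/p3.png",np.hstack([cv2.resize(x["img"][120+d:230+d,290:410,::-1],(400,366)) for x,d in((a,60),(b,0))]))
for n,s,bx in(("scene",a,(310,390,195,265)),):
    W=s["W"][bx[2]:bx[3],bx[0]:bx[1]].reshape(-1,3)
    for lab,lo,hi in(("head",.103,.115),("parcel",.027,.04)):
        k=(W[:,2]>lo)&(W[:,2]<hi)&(abs(W[:,0]-.59)<.09)&(abs(W[:,1]+.01)<.08); P=W[k]
        if lab=="parcel": P=P[P[:,0]<.602]
        print(lab,len(P),np.median(P[:,2]).round(4),cv2.minAreaRect((P[:,:2]*1000).astype(np.float32)))
print(readout.sense()["tcp_pos"])
E
```

```text
head 178 0.108 ((623.2149047851562, 6.640501022338867), (40.748992919921875, 60.693660736083984), 1.882765293121338)
parcel 349 0.0324 ((567.0438232421875, -18.69287872314453), (56.327144622802734, 78.68938446044922), 3.41923451423645)
[0.62558988 0.00609881 0.21516683]
```

View pics/p3.png

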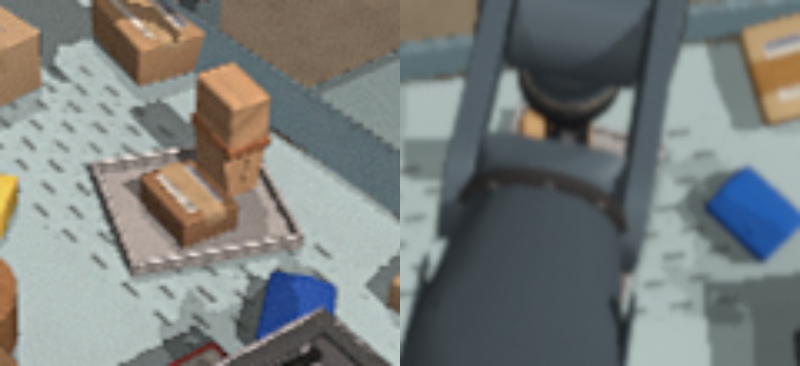

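The stopper stands upright in the tray: head top z 0.108, centre (624,6), crop (235,100), clear of the parcel at (190,205). Next I'll pose above the parcel, offset away from the stopper.

```bash
python3 - <<'E'
from h import *
rel([.5545,-.018,.18],91.7)
E
```

```text
opt 0 turn [  0.1   0.2 -90.7] shift [-22.8 -71.6  34.9]
opt 180 turn [ 0.2 -0.1 89.3] shift [-22.8 -71.6  34.9]
```

Emit:
move_arm(
  rows=[
    [0,0,-7,-23,-36,0,0.05],
    [0,0,-14,-23,-71.6,0,0.05],
    [0,0,-21,-23,-71.6,0,0.05],
    [0,0,-28,-23,-71.6,0,0.05],
    [0,0,-35,-23,-71.6,0,0.05],
    [0,0,-42,-23,-71.6,0,0.05],
    [0,0,-49,-23,-71.6,0,0.05],
    [0,0,-56,-23,-71.6,0,0.05],
    [0,0,-63,-23,-71.6,0,0.05],
    [0,0,-70,-23,-71.6,0,0.05],
    [0,0,-77,-23,-71.6,0,0.05],
    [0,0,-84,-23,-71.6,20,0.05],
  ],
)

```text
t: 15.12
tcp_pos: [0.555, -0.0183, 0.1946]
tool_rot: [0.04, 0.999, -0.0, 0.002]
force: [0.9, -0.1, 0.1]
finger_gap: 0.947
gripper_force: 0.0
```

Emit:
move_arm(
  rows=[
    [0,0,-6.5,0,0,10,0.05],
    [0,0,-6.5,0,0,15,0.05],
    [0,0,-6.5,0,0,15,0.05],
    [0,0,-6.5,0,0,15,0.05],
    [0,0,-6.5,0,0,15,0.05],
  ],
)

```text
t: 15.53
tcp_pos: [0.5538, -0.0181, 0.1786]
tool_rot: [-0.012, 1.0, -0.0, 0.0]
force: [-0.1, 0.2, 1.0]
finger_gap: 0.95
gripper_force: 0.0
```

```bash
python3 - <<'E'
from h import *
rel([.5545,-.018,.10],91.7)
st=readout.sense(); p=st["tcp_pos"]; print(p,st["finger_gap"])
a=snap("scene"); W=a["W"].reshape(-1,3); P=W[(abs(W[:,0]-p[0])<.02)&(abs(W[:,1]-p[1])<.065)&(W[:,2]>.12)&(W[:,2]<.21)]
for lab,k in(("-y",P[:,1]<p[1]-.02),("+y",P[:,1]>p[1]+.02)):
    Q=P[k]; print(lab,len(Q),np.sort(Q[:,2])[:12].round(4),(Q[Q[:,2]<p[2]-.005][:,1]*1000).round(0)[:60:4])
E
```

```text
opt 0 turn [-0.   0.  -0.3] shift [-0.7  0.1 78.6]
opt 180 turn [  0.    0.  179.7] shift [-0.7  0.1 78.6]
[ 0.55379215 -0.01813412  0.1786113 ] 0.950044426913646
-y 98 [0.1649 0.1658 0.167  0.1676 0.1685 0.1696 0.1704 0.1705 0.1712 0.1712
 0.1714 0.172 ] [-60. -65. -73. -67.]
+y 113 [0.1654 0.1664 0.1669 0.1669 0.1675 0.1677 0.1682 0.1691 0.1692 0.1698
 0.17   0.1701] [25. 23. 22. 24. 22.]
```

Emit:
move_arm(
  rows=[
    [0,0,0,0,0,25,0.05],
    [0,0,0,0,0,50,0.05],
    [0,0,0,0,0,75,0.05],
    [0,0,0,0,0,95,0.05],
    [0,0,0,0,0,110,0.05],
    [0,0,0,0,0,120,0.05],
    [0,0,0,0,0,128,0.05],
    [0,0,0,0,0,128,0.05],
    [0,0,0,0,0,128,0.05],
  ],
)

```text
t: 16.33
tcp_pos: [0.554, -0.0181, 0.0509]
tool_rot: [-0.013, 1.0, -0.0, 0.0]
force: [-0.0, 0.3, 0.1]
finger_gap: 0.951
gripper_force: 0.0
```

```bash
python3 - <<'E'
from h import *
rel([.5545,-.018,.03],91.7)
a=snap("scene"); cv2.imwrite("pics/p4.png",cv2.resize(a["img"][170:280,285:405,::-1],None,fx=4,fy=4,interpolation=2))
W=a["W"][195:265,310:390].reshape(-1,3); P=W[(W[:,2]>.103)&(W[:,2]<.115)&(abs(W[:,0]-.625)<.05)&(abs(W[:,1])<.05)];print(cv2.minAreaRect((P[:,:2]*1000).astype(np.float32)))
E
```

```text
opt 0 turn [-0.   0.  -0.2] shift [-0.5  0.1 20.9]
opt 180 turn [1.000e-01 0.000e+00 1.798e+02] shift [-0.5  0.1 20.9]
((622.4816284179688, 3.4226760864257812), (41.289310455322266, 58.21001052856445), 2.2788100242614746)
```

View pics/p4.png

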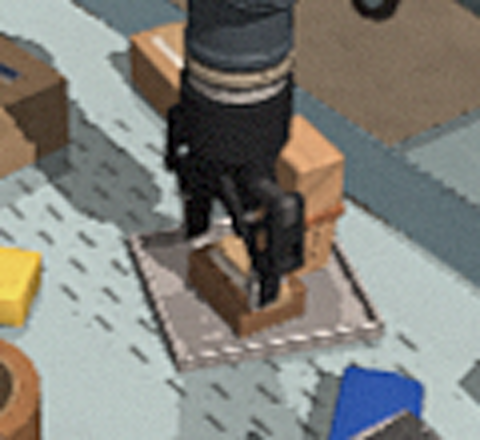

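The gripper is over the parcel: near finger at (268,290), far finger at (200,225), with the stopper undisturbed behind. I'll open fully for clearance and lower gently.

Emit:
move_arm(
  rows=[
    [0,0,0,-0.5,-1,0,0],
    [0,0,0,-0.5,-1,5,0],
    [0,0,0,-0.5,-1,9,0],
    [0,0,0,-0.5,-1,13,0],
    [0,0,0,-0.5,-1,13,0],
    [0,0,0,-0.5,-1,13,0],
  ],
)

```text
t: 16.88
tcp_pos: [0.5538, -0.019, 0.0372]
tool_rot: [-0.013, 1.0, 0.0, -0.0]
force: [-0.3, -0.1, 0.5]
finger_gap: 0.999
gripper_force: 0.0
```

Emit:
move_arm(
  rows=[
    [0,0,0,0,0,3,0],
    [0,0,0,0,0,6,0],
    [0,0,0,0,0,7.5,0],
    [0,0,0,0,0,7.5,0],
    [0,0,0,0,0,7.5,0.3],
    [0,0,0,0,0,7.5,0.4],
    [0,0,0,0,0,7.5,0.4],
    [0,0,0,0,0,7.5,0.4],
    [0,0,0,0,0,7.5,0.4],
  ],
  squeeze=45,
)

```text
t: 17.63
tcp_pos: [0.5541, -0.0191, 0.0303]
tool_rot: [-0.013, 1.0, -0.0, 0.0]
force: [-1.3, 0.5, 2.4]
finger_gap: 0.869
gripper_force: 53.9
```

Emit:
move_arm(
  rows=[
    [0,0,0,0,0,-5,0.4],
    [0,0,0,0,0,-15,0.4],
    [0,0,0,0,0,-30,0.4],
    [0,0,0,0,0,-55,0.4],
    [0,0,0,0,0,-85,0.4],
    [0,0,0,0,0,-115,0.4],
    [0,0,0,0,0,-140,0.4],
    [0,0,0,0,0,-150,0.4],
    [0,0,0,0,0,-150,0.4],
    [0,0,0,0,0,-150,0.4],
  ],
)

```text
t: 18.47
tcp_pos: [0.5538, -0.019, 0.1801]
tool_rot: [-0.013, 1.0, -0.0, 0.0]
force: [-0.2, -0.5, -1.7]
finger_gap: 0.863
gripper_force: 53.6
```

```bash
python3 - <<'E'
from h import *
st=readout.sense(); p=st["tcp_pos"]; print(st["force"],st["q"].round(2))
a=snap("scene"); W=a["W"].reshape(-1,3); P=W[(abs(W[:,0]-.567)<.05)&(abs(W[:,1]-p[1])<.05)&(W[:,2]>.12)&(W[:,2]<.3)]
print(np.sort(P[:,2])[:20:3].round(4))
W=a["W"]; Q=W[195:265,310:390].reshape(-1,3); P=Q[(Q[:,2]>.103)&(Q[:,2]<.115)&(abs(Q[:,0]-.625)<.05)&(abs(Q[:,1])<.05)];print("head",cv2.minAreaRect((P[:,:2]*1000).astype(np.float32)))
# target: parcel centre over carton centre; grasp is offset ~13.5mm along parcel x
yaw=14.1; off=.0135; c=np.array([.4593,.2723]); e=np.array([np.cos(np.radians(yaw)),np.sin(np.radians(yaw))])
t=c-off*e+np.array([0,0]); print("target",t); rel([*t,.18],90+yaw)
save(a,"carry.png")
E
```

```text
[-0.23543504 -0.54945797 -1.68720681] [-0.24  0.54  1.69 -0.    0.92 -1.83]
[0.1543 0.155  0.1555 0.156  0.1565 0.1572 0.1573]
head ((623.7415771484375, -12.256500244140625), (41.34348678588867, 26.277790069580078), 11.390671730041504)
target [0.44620673 0.2690112 ]
opt 0 turn [  0.   -0.1 -12.6] shift [ 99.3 290.6  -0.5]
opt 180 turn [-2.000e-01 -1.000e-01  1.674e+02] shift [ 99.3 290.6  -0.5]
```

Emit:
move_arm(
  rows=[
    [0,0,-1,5,14,0,0.4],
    [0,0,-2,14,42,0,0.4],
    [0,0,-4,25,72,0,0.4],
    [0,0,-5,36,105,0,0.4],
    [0,0,-7,47,138,0,0.4],
    [0,0,-8,58,170,0,0.4],
    [0,0,-9,69,202,0,0.4],
    [0,0,-11,80,234,0,0.4],
    [0,0,-12,90,263,0,0.4],
    [0,0,-12.6,97,284,0,0.4],
    [0,0,-12.6,99.3,290.6,0,0.4],
    [0,0,-12.6,99.3,290.6,0,0.4],
  ],
)

```text
t: 19.52
tcp_pos: [0.4449, 0.2703, 0.1786]
tool_rot: [-0.125, 0.992, -0.0, -0.002]
force: [-0.5, 0.1, -0.9]
finger_gap: 0.868
gripper_force: 53.5
```

Emit:
move_arm(
  rows=[
    [0,0,0,0,0,10,0.4],
    [0,0,0,0,0,30,0.4],
    [0,0,0,0,0,50,0.4],
    [0,0,0,0,0,62,0.4],
    [0,0,0,0,0,62,0.4],
    [0,0,0,0,0,62,0.4],
    [0,0,0,0,0,62,0.4],
  ],
)

```text
t: 20.1
tcp_pos: [0.4479, 0.268, 0.1181]
tool_rot: [-0.122, 0.993, -0.0, 0.0]
force: [0.5, 0.4, -1.5]
finger_gap: 0.869
gripper_force: 53.4
```

```bash
python3 - <<'E'
from h import *
rel([.4462,.269,.0933],104.1)
a=snap("scene"); 
W=a["W"][150:225,225:320].reshape(-1,3); P=W[(W[:,2]>.132)&(W[:,2]<.155)&(abs(W[:,0]-.46)<.05)&(abs(W[:,1]-.27)<.06)];print(len(P))
k=(W[:,2]>.055)&(W[:,2]<.08)&(abs(W[:,0]-.46)<.1)&(abs(W[:,1]-.27)<.11); print(cv2.minAreaRect((W[k][:,:2]*1000).astype(np.float32)))
E
```

```text
opt 0 turn [-0.   0.  -0.1] shift [ 1.4  1.3 24.8]
opt 180 turn [  0.    0.  179.9] shift [ 1.4  1.3 24.8]
79
((458.85650634765625, 270.1165771484375), (136.9001007080078, 159.81460571289062), 13.868119239807129)
```

Emit:
move_arm(
  rows=[
    [0,0,0,1.4,1.3,8,0.4],
    [0,0,0,1.4,1.3,16,0.4],
    [0,0,0,1.4,1.3,21,0.4],
    [0,0,0,1.4,1.3,23.5,0.4],
    [0,0,0,1.4,1.3,23.5,0.4],
    [0,0,0,1.4,1.3,23.5,0.4],
    [0,0,0,1.4,1.3,23.5,0.4],
  ],
)

```text
t: 20.73
tcp_pos: [0.4457, 0.2698, 0.0947]
tool_rot: [-0.123, 0.992, 0.0, 0.0]
force: [0.4, 0.5, -1.4]
finger_gap: 0.868
gripper_force: 53.5
```

Emit:
move_arm(
  rows=[
    [0,0,0,0,0,1,0.4],
    [0,0,0,0,0,1,0.4],
    [0,0,0,0,0,1,0.4],
  ],
)

```text
t: 20.98
tcp_pos: [0.4456, 0.2698, 0.0937]
tool_rot: [-0.123, 0.992, 0.0, 0.0]
force: [0.5, 0.4, -2.1]
finger_gap: 0.868
gripper_force: 53.5
```

Emit:
move_arm(
  rows=[
    [0,0,0,0,0,1,0.4],
    [0,0,0,0,0,1.5,0.4],
    [0,0,0,0,0,1.5,0.4],
    [0,0,0,0,0,1.5,0.4],
  ],
)

```text
t: 21.32
tcp_pos: [0.4456, 0.2698, 0.0934]
tool_rot: [-0.123, 0.992, 0.0, 0.0]
force: [-2.2, -2.0, 8.4]
finger_gap: 0.869
gripper_force: 54.9
```

Contact with the carton. Release and rise.

Emit:
move_arm(
  rows=[
    [0,0,0,0,0,-1,0.1],
    [0,0,0,0,0,-1,0],
    [0,0,0,0,0,-1,0],
    [0,0,0,0,0,-1,0],
    [0,0,0,0,0,-15,0],
    [0,0,0,0,0,-40,0],
    [0,0,0,0,0,-75,0],
    [0,0,0,0,0,-110,0],
    [0,0,0,0,0,-145,0],
    [0,0,0,0,0,-160,0],
    [0,0,0,0,0,-160,0],
  ],
)

```text
t: 22.23
tcp_pos: [0.4479, 0.2707, 0.2563]
tool_rot: [-0.123, 0.992, 0.001, 0.005]
force: [0.2, -0.1, -0.1]
finger_gap: 1.0
gripper_force: 0.0
```

```bash
python3 - <<'E'
from h import *
a=snap("scene"); b=snap("top")
for n,s in(("scene",a),("top",b)):
    W=s["W"].reshape(-1,3)
    for lab,lo,hi,c,r in(("parcel",.09,.105,(.459,.272),.07),("carton",.058,.078,(.459,.272),.12),("head",.102,.116,(.624,.006),.05),("rim",.13,.145,(.473,-.319),.08),("stamp",.07,.085,(.441,-.236),.05)):
        P=W[(W[:,2]>lo)&(W[:,2]<hi)&(abs(W[:,0]-c[0])<r)&(abs(W[:,1]-c[1])<r)]
        if len(P)>10: q=cv2.minAreaRect((P[:,:2]*1000).astype(np.float32)); print(n,lab,len(P),np.median(P[:,2]).round(4),np.round(q[0],1),np.round(q[1],1),round(q[2],1))
cv2.imwrite("pics/fin.png",a["img"][...,::-1][100:380,180:480].repeat(2,0).repeat(2,1)); print(readout.sense()["tcp_pos"],readout.sense()["t"])
E
```

```text
scene parcel 244 0.0956 [459.5 270. ] [57. 77.] 13.7
scene carton 887 0.0661 [458.8 271.5] [137.5 160.2] 14.0
scene head 190 0.1078 [622.5   5.5] [40.7 60.7] 1.9
scene rim 1060 0.1363 [ 472.4 -320.1] [101.7  92.3] 6.5
scene stamp 285 0.0774 [ 441.8 -248.8] [60.3 65.3] 8.5
top parcel 104 0.0954 [464.5 259. ] [54.7 44.5] 15.1
top carton 1139 0.0664 [460.2 272.5] [134.8 153.6] 13.9
top head 297 0.1089 [623.9   7.3] [38.4 59.7] 1.7
top rim 763 0.1369 [ 473.  -318.8] [99.8 92.7] 6.9
top stamp 341 0.078 [ 448.6 -246.2] [72.9 65.3] 9.5
[0.44541007 0.26970712 0.25230868] 22.3333
```

View pics/fin.png

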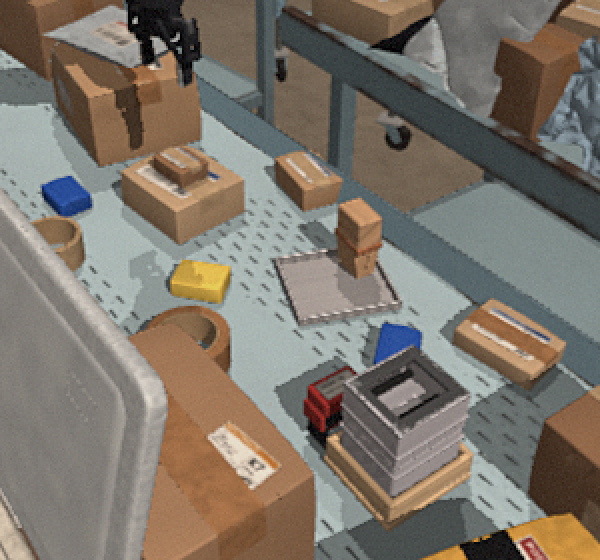

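The parcel lies flat in the middle of the lowest carton, at (182,165). The stopper stands upright in the tray at (360,240), the canister is open and home at (405,420), and the gripper is clear.

```bash
python3 -c "
from station import order; print(order.sign_off())"
```

```text
the job is handed in; nothing more can be done
None
```

I opened the canister without lifting it from its cradle, stood the stopper upright in the tray, and laid the small parcel flat on the middle of the lowest carton; the job was handed in at about 22 s, with no verdict returned.

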